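Find the tired spring among three plate nests and push its tag down

TASK

One of the three sprung plate nests on the clean bench has gone soft: going from the robot's left to its right, press each platform down about half a centimetre or more with the fingertips and let it spring back before the next. Then push the tag of the softest nest fully down, so that it is picked out for a new spring, and leave the other two tags up. Only press: do not lift or shift the nests, and leave the pipette, well plate, mixer and bottle where they are.

Things in the scene. Friction and masses are not known exactly. Their poses are not given: they have to be found in the camera images.
- nest_1: A sprung nest for a well plate, one of three alike in looks and size, standing loose on the bench (1.4 kg in all). Grey base 190 x 95 x 20 mm; origin at the centre of its underside, x along its length, z up. The sprung platform is centred at x = +27 mm; the tag in its upright guide is at x = -72 mm (the end nearer the robot). Which nest has the soft spring and in which of the three places (robot's left, middle, right) each stands vary from run to run.
- platform_1 (a joint): How far the platform of nest_1 is pressed down, m: 0 at rest at the top, 0.020 on its bottom stop; it springs back up by itself. The push needed is about 1.2 N to start it, then grows with depth: 0.25 N per mm for the softest of the three, 0.7 to 0.85 N per mm for the other two.
- platform_1_top (a point): Centre of the flat upper face of nest_1's platform, an aluminium plate 128 x 90 x 10 mm on four coil springs, with 5 mm high black corner lugs; 62 mm above the bench at rest, moves with the platform.
- tag_1 (a joint): How far the tag of nest_1 is pushed down, m: 0 fully up (18 mm proud of its guide), 0.015 fully down on its stop (3 mm proud). Slides straight down with about 3 N of friction and stays where it is left.
- tag_1_top (a point): Centre of the top of nest_1's tag, a white plastic block 16 mm (along the nest's x) x 22 mm (along its y) that slides in a grey guide 30 x 34 mm whose rim is 62 mm above the bench; top 80 mm above the bench when up, 65 mm when down. Moves with the tag.
- nest_2: A sprung nest for a well plate, one of three alike in looks and size, standing loose on the bench (1.4 kg in all). Grey base 190 x 95 x 20 mm; origin at the centre of its underside, x along its length, z up. The sprung platform is centred at x = +27 mm; the tag in its upright guide is at x = -72 mm (the end nearer the robot). Which nest has the soft spring and in which of the three places (robot's left, middle, right) each stands vary from run to run.
- platform_2 (a joint): How far the platform of nest_2 is pressed down, m: 0 at rest at the top, 0.020 on its bottom stop; it springs back up by itself. The push needed is about 1.2 N to start it, then grows with depth: 0.25 N per mm for the softest of the three, 0.7 to 0.85 N per mm for the other two.
- platform_2_top (a point): Centre of the flat upper face of nest_2's platform, an aluminium plate 128 x 90 x 10 mm on four coil springs, with 5 mm high black corner lugs; 62 mm above the bench at rest, moves with the platform.
- tag_2 (a joint): How far the tag of nest_2 is pushed down, m: 0 fully up (18 mm proud of its guide), 0.015 fully down on its stop (3 mm proud). Slides straight down with about 3 N of friction and stays where it is left.
- tag_2_top (a point): Centre of the top of nest_2's tag, a white plastic block 16 mm (along the nest's x) x 22 mm (along its y) that slides in a grey guide 30 x 34 mm whose rim is 62 mm above the bench; top 80 mm above the bench when up, 65 mm when down. Moves with the tag.
- nest_3: A sprung nest for a well plate, one of three alike in looks and size, standing loose on the bench (1.4 kg in all). Grey base 190 x 95 x 20 mm; origin at the centre of its underside, x along its length, z up. The sprung platform is centred at x = +27 mm; the tag in its upright guide is at x = -72 mm (the end nearer the robot). Which nest has the soft spring and in which of the three places (robot's left, middle, right) each stands vary from run to run.
- platform_3 (a joint): How far the platform of nest_3 is pressed down, m: 0 at rest at the top, 0.020 on its bottom stop; it springs back up by itself. The push needed is about 1.2 N to start it, then grows with depth: 0.25 N per mm for the softest of the three, 0.7 to 0.85 N per mm for the other two.
- platform_3_top (a point): Centre of the flat upper face of nest_3's platform, an aluminium plate 128 x 90 x 10 mm on four coil springs, with 5 mm high black corner lugs; 62 mm above the bench at rest, moves with the platform.
- tag_3 (a joint): How far the tag of nest_3 is pushed down, m: 0 fully up (18 mm proud of its guide), 0.015 fully down on its stop (3 mm proud). Slides straight down with about 3 N of friction and stays where it is left.
- tag_3_top (a point): Centre of the top of nest_3's tag, a white plastic block 16 mm (along the nest's x) x 22 mm (along its y) that slides in a grey guide 30 x 34 mm whose rim is 62 mm above the bench; top 80 mm above the bench when up, 65 mm when down. Moves with the tag.
- pipette: Multichannel hand pipette lying on the bench, 270 mm long along its y, up to 60 mm wide and 30 mm high; origin on its underside. Leave alone.
- well_plate: White 24-well plate, 128 x 86 x 16 mm, lying on the bench; origin at the centre of its underside. Leave alone.
- mixer: Vortex mixer, white cone with blue top, 124 mm diameter, 109 mm high; origin at the centre of its underside. Leave alone.
- flask: Capped glass bottle standing on the bench, 60 mm diameter, 120 mm high; origin at the centre of its underside. Leave alone.
Things that resemble listed ones, but are neither listed nor needed, are in the scene too. What is shaped like the nest_2 but purple or yellow is not meant.

How it is judged:
By the outcome, as a careful person would: the job done as asked, in the order asked, and still so for the second after the job is handed in, with the robot touching nothing.
It also fails if it takes over 64 s, if anything falls off the work surface, if the arm or the gripper's body presses on something with over 40 N, if the wrist force passes 120 N, or if a joint passes its speed limit or range.

ROBOT

A 7-joint arm with a two-finger parallel gripper is mounted at the origin on the work surface. World frame = base frame: x ahead of the robot, y to its left, z up, the work surface at z = 0. Lengths are in m, angles in rad, forces in N, time in s.
With the tool pointing down it reaches from about 0.35 to 0.9 m from the base axis. Payload 8.1 kg.
Tool frame: the origin (TCP) lies midway between the tips of the shut fingers; the grasp point (between the pads) lies 19 mm behind it; z points along the fingers, y is the direction in which the jaws open and shut (so a half turn about z gives the same grasp; the last joint's range is limited). The gripper opens to 92 mm and grips with 3 to 60 N. Pads are 19 mm wide; open, the fingers measure 130 mm over their backs; the gripper's body (75 mm by 190 mm) begins 47 mm behind the grasp point.
Start: joints at [-1.276, 0.434, 0.025, 1.573, -0.012, 1.134, -0.075], TCP at [0.242, 0.576, 0.227] pointing down, gripper open.
Joint ranges: [-2.62, 2.62], [-0.44, 2.09], [-1.27, 1.32], [0.08, 2.57], [-1.32, 4.46], [0.12, 2], [-2.74, 2.74]. Speed limits (rad/s): [2.22, 2.22, 3.01, 3.01, 3.14, 3.14, 3.14].

INTERFACE

Orientations are given as a 3x3 rotation matrix whose columns are the frame's x, y, z axes.
In Python, from bench import observe, snapshot, camera_params, job_done gives the robot as it stands.
- The arm moves only by the tool carry_out, never from a script. Its argument "targets" is a list of rows, each a list of 2 entries, a list of its own where there are three numbers: the shift along the tool's x, y, z in mm, then the turn, a rotation vector about the tool's x, y, z in degrees. In form: [[[dx, dy, dz], [rx, ry, rz]], ...]. A call has exactly 5 rows; each row shifts and turns the pose as measured when the row begins, along the tool's axes as they then stand; what a row does not reach is not made up. A row lasts 1/12 s, in which the tool goes at most 41.7 mm and 7.16 degrees, less where a joint would pass 70% of its speed; a pose out of reach is approached as far as the arm can. A call is refused whole if a number of a shift passes 41.7 or a number of a turn 7.16, either way. A call with a gripper value outside its range is refused whole. "grip" is the closure, from 0 (fully open) to 1 (shut), set as the call begins (left out, the last holds). The fingers move at their own pace and stop on an object; "newtons" is the grip in N (left out, the last holds). Time passes only in rows, so rows that do not move let the fingers close, or fill a call up. It gives the time, the measured TCP pose, the force and the opening at its end, in the units of the state.
- observe(): the state, without advancing time (a new reading comes with each control period).
- snapshot(name): name is "scene" or "top" or "wrist"; returns the picture (480x640x3 uint8, red, green, blue); there is no depth.
- camera_params(name): a dict with "camera_matrix" (3x3 intrinsics, pixels), "k1" (the pictures are not rectified: a ray, as slopes to the right and down, at radius r is drawn at 1 + k1 r^2 times it, then the intrinsics apply), "extrinsics" (4x4, takes a point from camera to world coordinates). Camera axes: x right, y down, z forward; pixel columns grow to the right and rows downward; lengths in m; the calibration is good to about 2 mm. A picture is of the moment at which its call begins: read the wrist's pose just before it. camera_params takes no time and is no camera call; for the wrist camera it gives the pose at the moment of the call.
- job_done(): hands the job in, once; it reports no verdict.
The state is a dict: "t": time; "joints": joint angles; "qd": joint speeds; "joint_torque": joint torques, N m; "ee_pos": TCP position; "tcp_rot": TCP orientation; "ft_force": force on the tool from outside, world axes, zero at the start; "wrist_torque": the same for the moment, N m; "finger_gap": finger opening in m.
Only numpy, scipy, OpenCV 4.12 (cv2) and the standard library are available. Lean on these libraries where they do the work, as an engineer would, in place of code of your own. Each camera call takes 0.05 s, during which the arm holds its last target.

## Working session

There is one attempt and no reset: what is moved stays moved. The work goes in short steps, Python scripts to look and compute and a tool call to move; the robot and the scene stay as the last step left them, time stands still between calls to the robot, and variables do not carry over. Pictures are saved under pics/ and viewed, and the job is handed in when it is done.

Besides the shell and the picture viewer there is one more tool, called after "Request:" as a command line: name --argument value ..., lists and objects as JSON in quotes. carry_out: Moves the arm, as the interface text tells. Its arguments: {"type":"object","properties":{"targets":{"type":"array"},"grip":{"type":"number"},"newtons":{"type":"number"}},"required":["targets"]}

```bash
mkdir -p pics; python3 - <<'E'
from bench import *
import cv2,numpy as np
s=observe();print({k:np.round(v,4).tolist() for k,v in s.items()})
for n in("scene","top"):
    cv2.imwrite(f"pics/{n}0.png",snapshot(n)[:,:,::-1]);c=camera_params(n);print(n,c)
E
```

```text
{'t': 0.0, 'joints': [-1.2756, 0.4352, 0.025, 1.5741, -0.0116, 1.134, -0.0751], 'qd': [0.0, 0.0001, -0.0013, -0.0015, 0.0012, 0.0004, -0.0001], 'joint_torque': [0.001, -66.7847, 0.9852, -31.4473, -0.0606, 0.0425, 0.0002], 'ee_pos': [0.242, 0.5757, 0.2259], 'tcp_rot': [[-0.9219, 0.3875, -0.0005], [0.3875, 0.9219, -0.0016], [-0.0002, -0.0016, -1.0]], 'ft_force': [-0.2911, 0.1797, 0.6115], 'wrist_torque': [-0.0309, 0.0019, -0.0056], 'finger_gap': 0.092}
scene {'camera_matrix': array([[530.24753913,   0.        , 319.9257665 ],
       [  0.        , 530.24753913, 237.1585203 ],
       [  0.        ,   0.        ,   1.        ]]), 'k1': -0.15183418995899656, 'extrinsics': array([[-0.70065646,  0.39222465, -0.59602043,  1.39807547],
       [ 0.71337402,  0.36947607, -0.59547036,  0.84792531],
       [-0.01334287, -0.84240564, -0.53867867,  0.87860348],
       [ 0.        ,  0.        ,  0.        ,  1.        ]])}
top {'camera_matrix': array([[590.33113727,   0.        , 311.62182029],
       [  0.        , 590.33113727, 228.70013375],
       [  0.        ,   0.        ,   1.        ]]), 'k1': -0.04088927929636608, 'extrinsics': array([[ 0.02246466, -0.99414627,  0.10568125,  0.36542485],
       [-0.9997167 , -0.02316976, -0.00544883, -0.01455201],
       [ 0.00786554, -0.1055289 , -0.99438513,  1.81025144],
       [ 0.        ,  0.        ,  0.        ,  1.        ]])}
```

View pics/scene0.png

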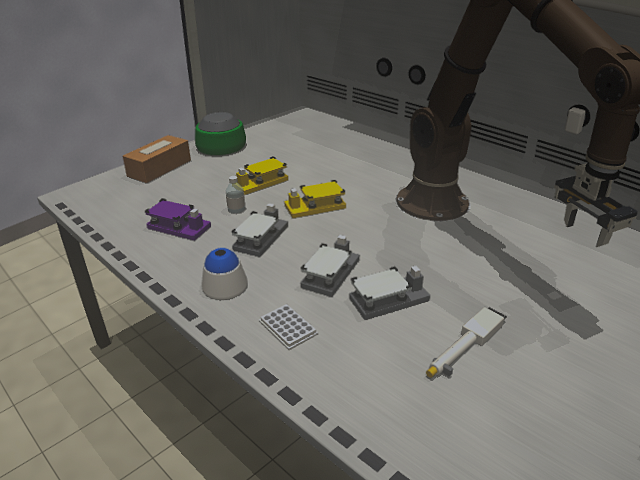

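View pics/top0.png

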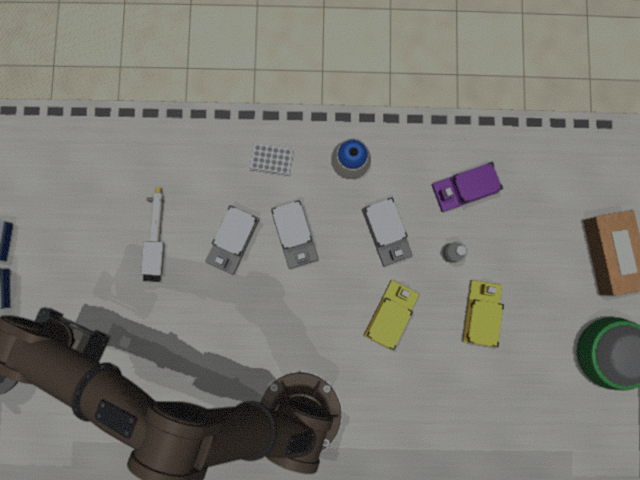

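The top picture shows the three grey nests with platforms near px (234,229), (292,224) and (385,219). Image left is the robot's left. I'll zoom in for accurate positions.

```bash
python3 - <<'E'
import cv2
im=cv2.imread("pics/top0.png")
cv2.imwrite("pics/top0z.png",cv2.resize(im[190:280,200:330],None,fx=6,fy=6,interpolation=cv2.INTER_CUBIC))
cv2.imwrite("pics/top0y.png",cv2.resize(im[190:280,350:430],None,fx=6,fy=6,interpolation=cv2.INTER_CUBIC))
E
```

```text
(no output)
```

View pics/top0z.png

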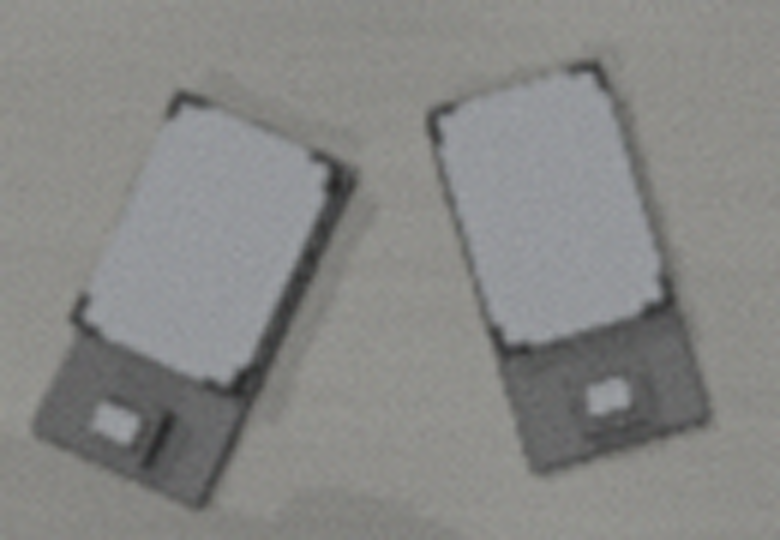

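View pics/top0y.png

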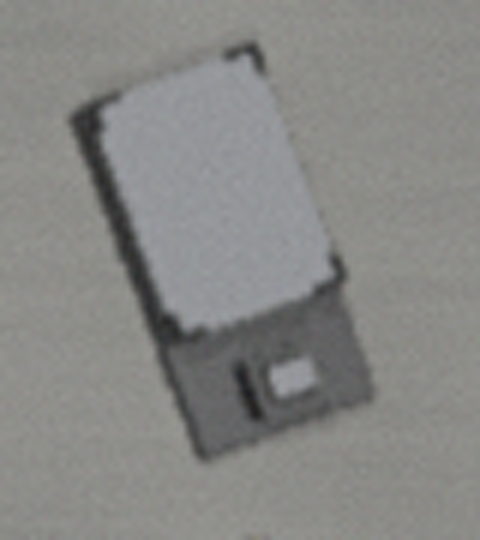

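```bash
cat > h.py <<'E'
from bench import *
import cv2,numpy as np
def world(n,px,z,c=None):
    c=c or camera_params(n);K=c["camera_matrix"];E=c["extrinsics"];px=np.atleast_2d(px).astype(float)
    d=(px-[K[0,2],K[1,2]])/K[0,0];u=d.copy()
    for _ in range(30):u=d/(1+c["k1"]*(u**2).sum(1,keepdims=True))
    r=np.c_[u,np.ones(len(u))]@E[:3,:3].T;o=E[:3,3]
    return o+r*((z-o[2])/r[:,2])[:,None]
def proj(n,P,c=None):
    c=c or camera_params(n);K=c["camera_matrix"];E=c["extrinsics"]
    p=(np.atleast_2d(P)-E[:3,3])@E[:3,:3];u=p[:,:2]/p[:,2:];u=u*(1+c["k1"]*(u**2).sum(1,keepdims=True))
    return u*K[0,0]+[K[0,2],K[1,2]]
E
python3 - <<'E'
from h import *
im=cv2.imread("pics/top0.png");g=im[:,:,0]
m=(g>135).astype(np.uint8);m[:,:200]=0;m[:190]=0;m[275:]=0;m[:,420:]=0
n,l,s,c=cv2.connectedComponentsWithStats(m)
for i in range(1,n):
    if s[i,4]>8:
        print(s[i],c[i],world("top",c[i],.062 if s[i,4]>200 else .08)[0].round(4))
        if s[i,4]>200:
            p=np.argwhere(l==i)[:,::-1];w=world("top",p,.062)[:,:2];r=cv2.minAreaRect((w*1000).astype(np.float32));print(r)
C=[[(180,97),(345,165),(235,388),(78,318)],[(430,108),(598,65),(672,308),(512,348)],[(90,100),(258,45),(342,282),(180,335)]]
O=[(200,190),(200,190),(350,190)];T=[(117,423),(607,397),(291,377)]
for k in range(3):
    w=world("top",np.array(C[k])/6+O[k],.065);t=world("top",np.array(T[k])/6+O[k],.08)[0];c=w.mean(0);d=c-t
    print(c.round(4),t.round(4),np.hypot(*d[:2]),np.degrees(np.arctan2(d[1],d[0])),np.linalg.norm(w[1]-w[0]),np.linalg.norm(w[2]-w[1]))
E
```

```text
[ 200  190   56   73 2444] [224.299509   221.53682488] [0.5666 0.2366 0.062 ]
((555.67626953125, 226.47451782226562), (216.08706665039062, 164.45901489257812), 2.4354212284088135)
[ 237  190  183   85 5282] [319.30291556 240.64407421] [ 0.5161 -0.0478  0.062 ]
((543.4027099609375, -73.462646484375), (251.55038452148438, 539.24072265625), 1.293431282043457)
[355 190   7   5  16] [358.75   191.8125] [ 0.6627 -0.1615  0.08  ]
[ 358  190   62   55 2045] [391.24498778 215.0797066 ] [ 0.5977 -0.2613  0.062 ]
((592.194091796875, -254.25030517578125), (162.7028350830078, 183.98712158203125), 1.4047433137893677)
[347 198  11  10  40] [352.4 202. ] [ 0.6317 -0.1431  0.08  ]
[ 273  202   37   45 1180] [291.18050847 224.16779661] [0.5634 0.0371 0.062 ]
((563.7152709960938, 37.38100814819336), (125.73780822753906, 87.86528778076172), 18.588491439819336)
[338 202   7   4  11] [340.90909091 203.90909091] [ 0.6252 -0.1091  0.08  ]
[335 208   8   3  10] [338.8 209.6] [ 0.608  -0.1032  0.08  ]
[315 237   5   9  13] [317.38461538 240.53846154] [ 0.5147 -0.0418  0.08  ]
[409 239  11  15  56] [415.125      245.30357143] [ 0.5072 -0.3301  0.08  ]
[395 250   7   6  30] [398.2        252.36666667] [ 0.4853 -0.2802  0.08  ]
[298 253   7   6  29] [300.72413793 255.72413793] [0.4689 0.0061 0.08  ]
[216 258   7   6  28] [218.67857143 260.10714286] [0.4504 0.2462 0.08  ]
[0.5409 0.2036 0.065 ] [0.4493 0.2438 0.08  ] 0.09999460823704091 -23.669825065276537 0.08916646268302263 0.12293711402130227
[0.5622 0.0341 0.065 ] [0.4676 0.0048 0.08  ] 0.09903344661340052 17.1898224519358 0.086254049775751 0.12685419586401084
[ 0.5771 -0.2461  0.065 ] [ 0.4839 -0.2811  0.08  ] 0.09957719496461603 20.56220781591254 0.08877482546454125 0.12535740775384474
```

Request:
carry_out --targets '[[[-28, -15, 0], [0, 0, 0]], [[-30, -16, 0], [0, 0, 0]], [[-30, -16, 0], [0, 0, 0]], [[-30, -16, 0], [0, 0, 0]], [[-30, -16, 0], [0, 0, 0]]]' --grip 1 --newtons 20

```text
t: 0.52
ee_pos: [0.3425, 0.4479, 0.2225]
tcp_rot: [[-0.928, 0.372, -0.007], [0.372, 0.928, -0.002], [0.005, -0.004, -1.0]]
ft_force: [0.8, 0.7, -0.1]
finger_gap: 0.0631
```

Request:
carry_out --targets '[[[-30, -16, 5], [0, 0, 0]], [[-30, -16, 10], [0, 0, 0]], [[-30, -16, 10], [0, 0, 0]], [[-30, -16, 10], [0, 0, 0]], [[-30, -16, 10], [0, 0, 0]]]'

```text
t: 0.93
ee_pos: [0.4559, 0.3113, 0.1768]
tcp_rot: [[-0.929, 0.371, -0.005], [0.371, 0.929, 0.0], [0.005, -0.002, -1.0]]
ft_force: [0.9, 0.5, -0.1]
finger_gap: 0.0299
```

Request:
carry_out --targets '[[[-30, -16, 5], [0, 0, 0]], [[-30, -16, 10], [0, 0, 0]], [[-30, -16, 10], [0, 0, 0]], [[-30, -16, 10], [0, 0, 0]], [[-8, -5, 10], [0, 0, 0]]]'

```text
t: 1.35
ee_pos: [0.5549, 0.1872, 0.1281]
tcp_rot: [[-0.927, 0.376, -0.005], [0.376, 0.927, -0.003], [0.003, -0.005, -1.0]]
ft_force: [0.3, 0.3, 0.8]
finger_gap: 0.0008
```

```bash
cat > st.py <<'E'
from h import *
import sys
s=observe();R=np.array(s["tcp_rot"]);p=np.array(s["ee_pos"])
print(s["t"],p.round(4),np.round(s["ft_force"],2),"gap",round(s["finger_gap"],4),"qdmax",np.abs(s["qd"]).max().round(3))
if len(sys.argv)>3: print("tool shift mm",(R.T@(np.array(sys.argv[1:4],float)-p)*1000).round(1))
Rd=np.column_stack([R[:,0]*[1,1,0],R[:,1]*[1,1,0],[0,0,-1]]);u,_,v=np.linalg.svd(Rd)
print("level rotvec deg",np.degrees(cv2.Rodrigues(R.T@(u@v))[0].ravel()).round(2),"j",np.round(s["joints"],2))
E
python3 st.py .542 .203 .09
```

```text
1.35 [0.5549 0.1872 0.1281] [0.27 0.28 0.83] gap 0.0008 qdmax 0.235
tool shift mm [17.8 10.  38.1]
level rotvec deg [-0.28 -0.17 -0.  ] j [-0.52  0.47  0.15  1.79 -0.08  0.89  0.85]
```

Request:
carry_out --targets '[[[9, 5, 12], [0, 0, 0]], [[9, 5, 12], [0, 0, 0]], [[1, 0, 12], [0, 0, 0]], [[0, 0, 2], [0, 0, 0]], [[0, 0, 0], [0, 0, 0]]]'

```text
t: 1.77
ee_pos: [0.5415, 0.1965, 0.0846]
tcp_rot: [[-0.922, 0.386, -0.009], [0.386, 0.922, -0.008], [0.005, -0.011, -1.0]]
ft_force: [0.1, 0.4, 0.9]
finger_gap: 0.0004
```

```bash
python3 st.py .542 .203 .062; python3 - <<'E'
from h import *
cv2.imwrite("pics/s1.png",snapshot("scene")[150:400,200:520,::-1].repeat(2,0).repeat(2,1));cv2.imwrite("pics/w1.png",snapshot("wrist")[:,:,::-1])
E
```

```text
1.7667 [0.5415 0.1965 0.0846] [0.12 0.44 0.88] gap 0.0004 qdmax 0.014
tool shift mm [ 2.   6.4 22.6]
level rotvec deg [-0.64 -0.28  0.  ] j [-0.54  0.52  0.14  1.85 -0.09  0.79  0.82]
```

View pics/s1.png

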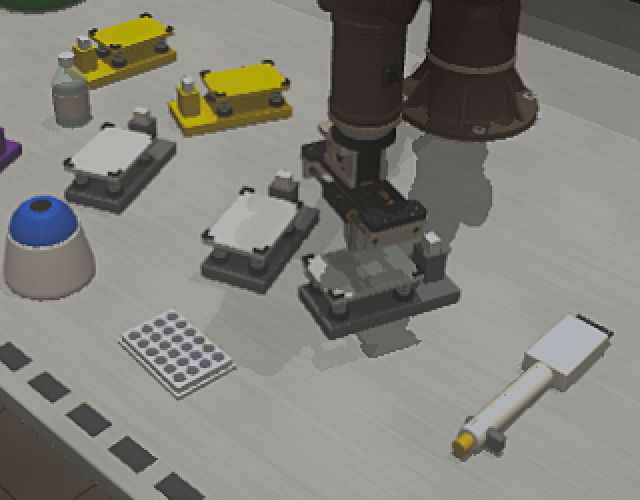

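View pics/w1.png

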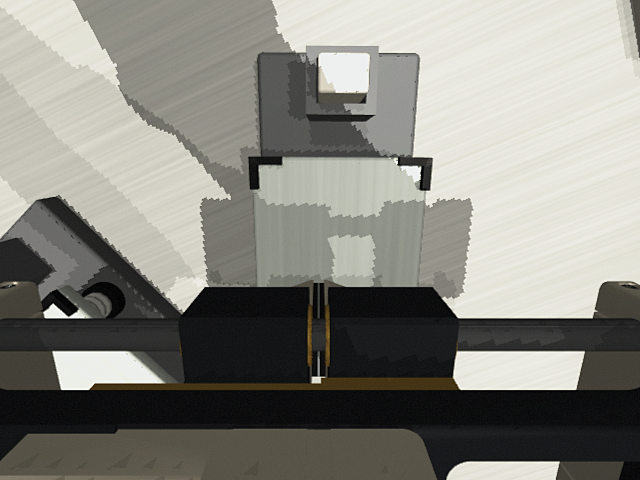

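Request:
carry_out --targets '[[[2, 6, 5], [-0.6, -0.3, 0]], [[0, 0, 5], [0, 0, 0]], [[0, 0, 5], [0, 0, 0]], [[0, 0, 2], [0, 0, 0]], [[0, 0, 0], [0, 0, 0]]]'

```text
t: 2.28
ee_pos: [0.5442, 0.2048, 0.0692]
tcp_rot: [[-0.923, 0.385, 0.006], [0.385, 0.923, 0.003], [-0.005, 0.005, -1.0]]
ft_force: [-0.2, 0.3, 0.6]
finger_gap: 0.0006
```

```bash
python3 st.py .542 .203 .062
```

```text
2.2833 [0.5442 0.2048 0.0692] [-0.21  0.26  0.55] gap 0.0006 qdmax 0.003
tool shift mm [ 1.4 -2.5  7.2]
level rotvec deg [ 0.28  0.26 -0.  ] j [-0.54  0.54  0.13  1.86 -0.1   0.74  0.81]
```

Request:
carry_out --targets '[[[0, 0, 4], [0, 0, 0]], [[0, 0, 4], [0, 0, 0]], [[0, 0, 2], [0, 0, 0]], [[0, 0, 0], [0, 0, 0]], [[0, 0, 0], [0, 0, 0]]]'

```text
t: 2.7
ee_pos: [0.5447, 0.2049, 0.0589]
tcp_rot: [[-0.923, 0.386, 0.007], [0.386, 0.923, 0.003], [-0.005, 0.006, -1.0]]
ft_force: [-1.4, 0.4, 4.8]
finger_gap: 0.0003
```

Request:
carry_out --targets '[[[0, 0, 3], [0, 0, 0]], [[0, 0, 3], [0, 0, 0]], [[0, 0, 1], [0, 0, 0]], [[0, 0, 0], [0, 0, 0]], [[0, 0, 0], [0, 0, 0]]]'

```text
t: 3.12
ee_pos: [0.5448, 0.2049, 0.054]
tcp_rot: [[-0.922, 0.386, 0.007], [0.386, 0.922, 0.004], [-0.005, 0.007, -1.0]]
ft_force: [-2.7, -0.7, 8.1]
finger_gap: 0.0009
```

Request:
carry_out --targets '[[[0, 0, -6], [0, 0, 0]], [[0, 0, -12], [0, 0, 0]], [[0, 0, -16], [0, 0, 0]], [[0, 0, -16], [0, 0, 0]], [[0, 0, 0], [0, 0, 0]]]'

```text
t: 3.53
ee_pos: [0.5446, 0.2043, 0.1074]
tcp_rot: [[-0.922, 0.386, 0.007], [0.387, 0.922, 0.004], [-0.005, 0.006, -1.0]]
ft_force: [0.4, 0.2, 0.0]
finger_gap: 0.0001
```

```bash
python3 st.py .563 .036 .10
```

```text
3.5333 [0.5446 0.2043 0.1074] [0.45 0.18 0.04] gap 0.0001 qdmax 0.031
tool shift mm [ -82.  -148.2    6.9]
level rotvec deg [0.35 0.3  0.  ] j [-0.55  0.48  0.14  1.83 -0.09  0.82  0.81]
```

Request:
carry_out --targets '[[[-16, -29, 0], [0.3, 0.3, 0]], [[-16, -29, 0], [0, 0, 0]], [[-16, -29, 0], [0, 0, 0]], [[-16, -29, 0], [0, 0, 0]], [[-11, -20, 0], [0, 0, 0]]]'

```text
t: 3.95
ee_pos: [0.5621, 0.054, 0.1085]
tcp_rot: [[-0.928, 0.373, 0.003], [0.373, 0.928, 0.006], [-0.001, 0.007, -1.0]]
ft_force: [0.4, -0.5, -0.1]
finger_gap: 0.0004
```

```bash
python3 st.py .563 .036 .09
```

```text
3.95 [0.5621 0.054  0.1085] [ 0.38 -0.53 -0.12] gap 0.0004 qdmax 0.507
tool shift mm [ -7.5 -16.5  18.4]
level rotvec deg [0.4  0.04 0.  ] j [-0.29  0.46  0.15  1.87 -0.1   0.81  1.09]
```

Request:
carry_out --targets '[[[-4, -9, 8], [0.4, 0, 0]], [[-1, -2, 10], [0, 0, 0]], [[0, 0, 10], [0, 0, 0]], [[0, 0, 8], [0, 0, 0]], [[0, 0, 0], [0, 0, 0]]]'

```text
t: 4.37
ee_pos: [0.5623, 0.0376, 0.0684]
tcp_rot: [[-0.925, 0.379, -0.0], [0.379, 0.925, -0.002], [-0.001, -0.002, -1.0]]
ft_force: [-1.4, -0.0, 0.3]
finger_gap: 0.0003
```

```bash
python3 st.py .563 .036 .069
```

```text
4.3667 [0.5623 0.0376 0.0684] [-1.41 -0.02  0.33] gap 0.0003 qdmax 0.021
tool shift mm [-1.3 -1.2 -0.6]
level rotvec deg [-0.12  0.04  0.  ] j [-0.27  0.52  0.14  1.9  -0.1   0.73  1.12]
```

Request:
carry_out --targets '[[[0, 0, 4], [0, 0, 0]], [[0, 0, 4], [0, 0, 0]], [[0, 0, 2], [0, 0, 0]], [[0, 0, 0], [0, 0, 0]], [[0, 0, 0], [0, 0, 0]]]'

```text
t: 4.78
ee_pos: [0.5619, 0.0414, 0.0568]
tcp_rot: [[-0.928, 0.373, -0.002], [0.373, 0.928, -0.002], [0.001, -0.003, -1.0]]
ft_force: [-1.4, -2.2, 4.4]
finger_gap: 0.0006
```

Request:
carry_out --targets '[[[0, 0, 3], [0, 0, 0]], [[0, 0, 3], [0, 0, 0]], [[0, 0, 1], [0, 0, 0]], [[0, 0, 0], [0, 0, 0]], [[0, 0, 0], [0, 0, 0]]]'

```text
t: 5.2
ee_pos: [0.562, 0.0415, 0.0527]
tcp_rot: [[-0.928, 0.373, -0.0], [0.373, 0.928, -0.002], [-0.001, -0.002, -1.0]]
ft_force: [-3.3, -1.3, 8.2]
finger_gap: 0.0006
```

Request:
carry_out --targets '[[[0, 0, -6], [0, 0, 0]], [[0, 0, -12], [0, 0, 0]], [[0, 0, -16], [0, 0, 0]], [[0, 0, -16], [0, 0, 0]], [[0, 0, 0], [0, 0, 0]]]'

```text
t: 5.62
ee_pos: [0.5622, 0.0437, 0.1059]
tcp_rot: [[-0.928, 0.371, 0.001], [0.371, 0.928, -0.001], [-0.001, -0.0, -1.0]]
ft_force: [-0.5, 0.2, 0.8]
finger_gap: 0.0005
```

```bash
python3 st.py .577 -.246 .10
```

```text
5.6167 [0.5622 0.0437 0.1059] [-0.47  0.24  0.77] gap 0.0005 qdmax 0.037
tool shift mm [-121.3 -263.5    6.1]
level rotvec deg [-0.03  0.05  0.  ] j [-0.28  0.47  0.15  1.87 -0.09  0.81  1.11]
```

Request:
carry_out --targets '[[[-13, -28, 0], [0, 0, 0]], [[-15, -33, 0], [0, 0, 0]], [[-15, -33, 0], [0, 0, 0]], [[-15, -33, 0], [0, 0, 0]], [[-15, -33, 0], [0, 0, 0]]]'

```text
t: 6.03
ee_pos: [0.5741, -0.1216, 0.1056]
tcp_rot: [[-0.937, 0.35, 0.005], [0.35, 0.937, 0.008], [-0.001, 0.009, -1.0]]
ft_force: [0.7, 0.8, -0.1]
finger_gap: 0.0004
```

Request:
carry_out --targets '[[[-15, -33, 0], [0, 0, 0]], [[-15, -33, 0], [0, 0, 0]], [[-13, -28, 0], [0, 0, 0]], [[-8, -17, 0], [0, 0, 0]], [[0, 0, 0], [0, 0, 0]]]'

```text
t: 6.45
ee_pos: [0.5813, -0.2576, 0.1028]
tcp_rot: [[-0.934, 0.357, 0.005], [0.357, 0.934, 0.005], [-0.003, 0.006, -1.0]]
ft_force: [-0.4, -0.1, 0.3]
finger_gap: 0.0003
```

```bash
python3 st.py .577 -.246 .069
```

```text
6.45 [ 0.5813 -0.2576  0.1028] [-0.38 -0.1   0.3 ] gap 0.0003 qdmax 0.023
tool shift mm [ 8.2  9.1 33.8]
level rotvec deg [0.37 0.15 0.  ] j [ 0.23  0.57  0.17  1.69 -0.12  0.89  1.65]
```

Request:
carry_out --targets '[[[5, 5, 8], [0.3, 0.1, 0]], [[3, 4, 10], [0, 0, 0]], [[0, 0, 10], [0, 0, 0]], [[0, 0, 6], [0, 0, 0]], [[0, 0, 0], [0, 0, 0]]]'

```text
t: 6.87
ee_pos: [0.5761, -0.2395, 0.0633]
tcp_rot: [[-0.935, 0.354, -0.001], [0.354, 0.935, 0.004], [0.003, 0.004, -1.0]]
ft_force: [-0.3, 0.3, -0.4]
finger_gap: -0.0001
```

```bash
python3 st.py .577 -.246 .069
```

```text
6.8667 [ 0.5761 -0.2395  0.0633] [-0.27  0.32 -0.39] gap -0.0001 qdmax 0.021
tool shift mm [-3.1 -5.8 -5.8]
level rotvec deg [ 0.21 -0.15  0.  ] j [ 0.21  0.6   0.16  1.75 -0.13  0.8   1.63]
```

Request:
carry_out --targets '[[[-2, -5, -3], [0, 0, 0]], [[0, 0, 3], [0, 0, 0]], [[0, 0, 4], [0, 0, 0]], [[0, 0, 2], [0, 0, 0]], [[0, 0, 0], [0, 0, 0]]]'

```text
t: 7.28
ee_pos: [0.577, -0.2423, 0.0567]
tcp_rot: [[-0.937, 0.35, -0.002], [0.35, 0.937, 0.006], [0.003, 0.005, -1.0]]
ft_force: [-1.7, 0.2, 2.4]
finger_gap: 0.0003
```

Request:
carry_out --targets '[[[0, 0, 3], [0, 0, 0]], [[0, 0, 3], [0, 0, 0]], [[0, 0, 1], [0, 0, 0]], [[0, 0, 0], [0, 0, 0]], [[0, 0, 0], [0, 0, 0]]]'

```text
t: 7.7
ee_pos: [0.5773, -0.2425, 0.0502]
tcp_rot: [[-0.937, 0.35, -0.0], [0.35, 0.937, 0.006], [0.002, 0.005, -1.0]]
ft_force: [-2.3, 1.1, 3.8]
finger_gap: 0.0007
```

```bash
python3 st.py .485 -.281 .09;python3 - <<'E'
from h import *
cv2.imwrite("pics/s2.png",cv2.resize(snapshot("scene")[180:320,200:440,::-1],None,fx=3,fy=3))
E
```

```text
7.7 [ 0.5773 -0.2425  0.0502] [-2.31  1.12  3.8 ] gap 0.0007 qdmax 0.002
tool shift mm [ 73.  -68.2 -40. ]
level rotvec deg [ 0.29 -0.13 -0.  ] j [ 0.21  0.62  0.15  1.75 -0.13  0.78  1.64]
```

View pics/s2.png

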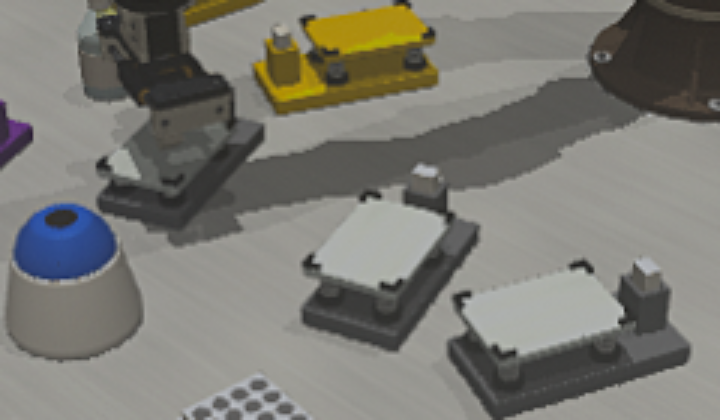

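The right nest read 3.8 N at about 12 mm, a slope of roughly 0.22 N/mm. The left and middle nests read about 8 N at 8–9 mm. The scene picture shows the right platform pressed and the other two sprung back with their tags up. The right nest is the soft one, so I'm lifting off and going to its tag.

Request:
carry_out --targets '[[[0, 0, -6], [0, 0, 0]], [[0, 0, -12], [0, 0, 0]], [[0, 0, -16], [0, 0, 0]], [[0, 0, -20], [0, 0, 0]], [[0, 0, 0], [0, 0, 0]]]'

```text
t: 8.17
ee_pos: [0.5775, -0.2433, 0.108]
tcp_rot: [[-0.937, 0.35, -0.001], [0.35, 0.937, 0.005], [0.002, 0.004, -1.0]]
ft_force: [1.6, 0.2, 0.4]
finger_gap: 0.0003
```

Request:
carry_out --targets '[[[18, -16, 0], [0.3, 0, 0]], [[22, -20, 0], [0, 0, 0]], [[18, -18, 0], [0, 0, 0]], [[10, -10, 0], [0, 0, 0]], [[0, 0, 0], [0, 0, 0]]]'

```text
t: 8.58
ee_pos: [0.4913, -0.28, 0.1118]
tcp_rot: [[-0.938, 0.347, 0.004], [0.347, 0.938, -0.002], [-0.004, -0.0, -1.0]]
ft_force: [0.2, -0.6, 0.7]
finger_gap: 0.0004
```

```bash
python3 st.py .485 -.281 .09;python3 - <<'E'
from h import *
i=snapshot("top");cv2.imwrite("pics/t3.png",i[:,:,::-1])
E
```

```text
8.5833 [ 0.4913 -0.28    0.1118] [ 0.19 -0.57  0.73] gap 0.0004 qdmax 0.019
tool shift mm [ 5.7 -3.1 21.8]
level rotvec deg [-0.02  0.25 -0.  ] j [ 0.3   0.46  0.17  1.87 -0.1   0.82  1.74]
```

Request:
carry_out --targets '[[[4, -2, 6], [0, 0.2, 0]], [[2, -1, 8], [0, 0, 0]], [[0, 0, 6], [0, 0, 0]], [[0, 0, 2], [0, 0, 0]], [[0, 0, 0], [0, 0, 0]]]'

```text
t: 9.05
ee_pos: [0.4905, -0.2773, 0.0872]
tcp_rot: [[-0.94, 0.342, 0.004], [0.342, 0.94, 0.001], [-0.003, 0.002, -1.0]]
ft_force: [-0.7, -0.5, 0.1]
finger_gap: 0.0003
```

```bash
python3 st.py .485 -.281 .09;python3 - <<'E'
from h import *
c=camera_params("wrist");cv2.imwrite("pics/w4.png",snapshot("wrist")[:,:,::-1])
print(proj("wrist",[[.485,-.281,.08]],c))
cv2.imwrite("pics/s4.png",cv2.resize(snapshot("scene")[170:270,210:350,::-1],None,fx=5,fy=5))
E
```

```text
9.05 [ 0.4905 -0.2773  0.0872] [-0.69 -0.48  0.15] gap 0.0003 qdmax 0.02
tool shift mm [ 3.9 -5.3 -2.8]
level rotvec deg [0.12 0.18 0.  ] j [ 0.3   0.49  0.16  1.89 -0.11  0.76  1.75]
[[308.48702036 288.61820488]]
```

View pics/w4.png

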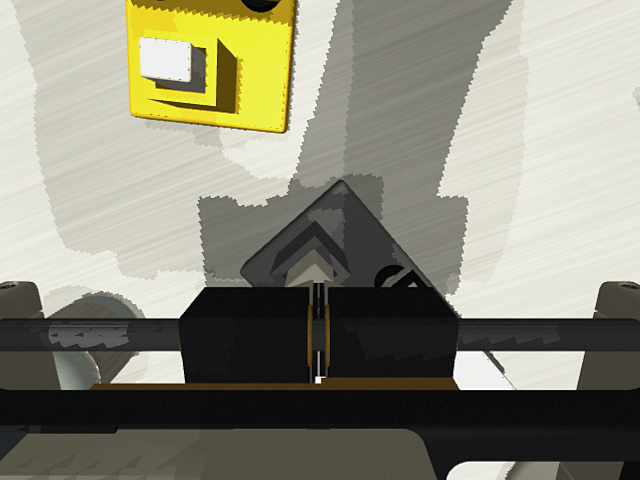

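View pics/s4.png

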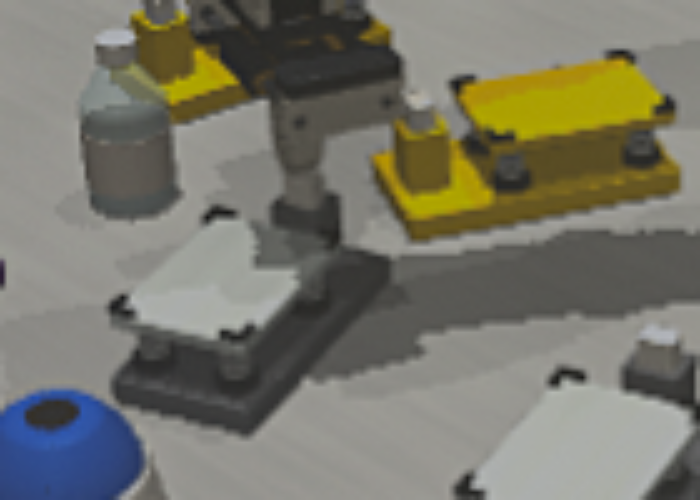

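Request:
carry_out --targets '[[[3, -4, 0], [0, 0, 0]], [[1, -2, 3], [0, 0, 0]], [[0, 0, 4], [0, 0, 0]], [[0, 0, 4], [0, 0, 0]], [[0, 0, 0], [0, 0, 0]]]'

```text
t: 9.57
ee_pos: [0.4855, -0.2823, 0.0766]
tcp_rot: [[-0.94, 0.342, 0.006], [0.342, 0.94, -0.0], [-0.006, 0.002, -1.0]]
ft_force: [0.5, -0.0, 0.5]
finger_gap: 0.0002
```

Request:
carry_out --targets '[[[0, 0, 4], [0, 0, 0]], [[0, 0, 4], [0, 0, 0]], [[0, 0, 3], [0, 0, 0]], [[0, 0, 1], [0, 0, 0]], [[0, 0, 0], [0, 0, 0]]]'

```text
t: 9.98
ee_pos: [0.4857, -0.2825, 0.0654]
tcp_rot: [[-0.94, 0.342, 0.007], [0.342, 0.94, -0.0], [-0.007, 0.002, -1.0]]
ft_force: [-2.0, 0.7, 4.0]
finger_gap: 0.0003
```

```bash
python3 st.py .485 -.281 .065
```

```text
9.9833 [ 0.4857 -0.2825  0.0654] [-1.96  0.67  4.04] gap 0.0003 qdmax 0.002
tool shift mm [1.2 1.2 0.4]
level rotvec deg [ 0.14  0.39 -0.  ] j [ 0.32  0.52  0.15  1.92 -0.12  0.71  1.77]
```

Request:
carry_out --targets '[[[0, 0, 1], [0, 0, 0]], [[0, 0, 1], [0, 0, 0]], [[0, 0, 1], [0, 0, 0]], [[0, 0, 1], [0, 0, 0]], [[0, 0, 1], [0, 0, 0]]]'

```text
t: 10.4
ee_pos: [0.4858, -0.2826, 0.0651]
tcp_rot: [[-0.939, 0.343, 0.009], [0.343, 0.939, 0.0], [-0.009, 0.004, -1.0]]
ft_force: [-3.9, 2.1, 19.3]
finger_gap: 0.0005
```

It's on the stop: 19 N with no further travel, at z = 0.065. Lifting clear to check.

Request:
carry_out --targets '[[[0, 0, -4], [0, 0, 0]], [[0, 0, -12], [0, 0, 0]], [[0, 0, -20], [0, 0, 0]], [[0, 0, -30], [0, 0, 0]], [[0, 0, -30], [0, 0, 0]]]'

```text
t: 10.82
ee_pos: [0.481, -0.2806, 0.1572]
tcp_rot: [[-0.94, 0.343, -0.002], [0.342, 0.94, 0.005], [0.004, 0.004, -1.0]]
ft_force: [0.3, 0.1, 0.9]
finger_gap: 0.0007
```

Request:
carry_out --targets '[[[30, 0, -10], [0, 0, 0]], [[30, 0, -10], [0, 0, 0]], [[30, 0, -10], [0, 0, 0]], [[20, 0, 0], [0, 0, 0]], [[0, 0, 0], [0, 0, 0]]]'

```text
t: 11.23
ee_pos: [0.378, -0.2437, 0.1928]
tcp_rot: [[-0.94, 0.342, 0.008], [0.342, 0.94, 0.0], [-0.007, 0.003, -1.0]]
ft_force: [-0.7, -0.3, -1.2]
finger_gap: 0.0007
```

```bash
python3 st.py;python3 - <<'E'
from h import *
cv2.imwrite("pics/w5.png",snapshot("wrist")[:,:,::-1])
cv2.imwrite("pics/s5.png",cv2.resize(snapshot("scene")[170:390,200:520,::-1],None,fx=2.5,fy=2.5))
t=snapshot("top")[:,:,::-1];cv2.imwrite("pics/t5.png",t)
d=cv2.absdiff(t,cv2.imread("pics/top0.png"));cv2.imwrite("pics/d5.png",np.hstack([cv2.resize(t[130:290,140:480],None,fx=2,fy=2)]))
cv2.imwrite("pics/d5.png",np.vstack([cv2.resize(x[130:290,130:480],None,fx=1.8,fy=1.8) for x in (t,np.clip(d*3,0,255))]))
E
```

```text
11.2333 [ 0.378  -0.2437  0.1928] [-0.74 -0.29 -1.23] gap 0.0007 qdmax 0.048
level rotvec deg [ 0.16  0.41 -0.  ] j [ 0.3   0.18  0.19  2.04 -0.05  0.92  1.73]
```

View pics/s5.png

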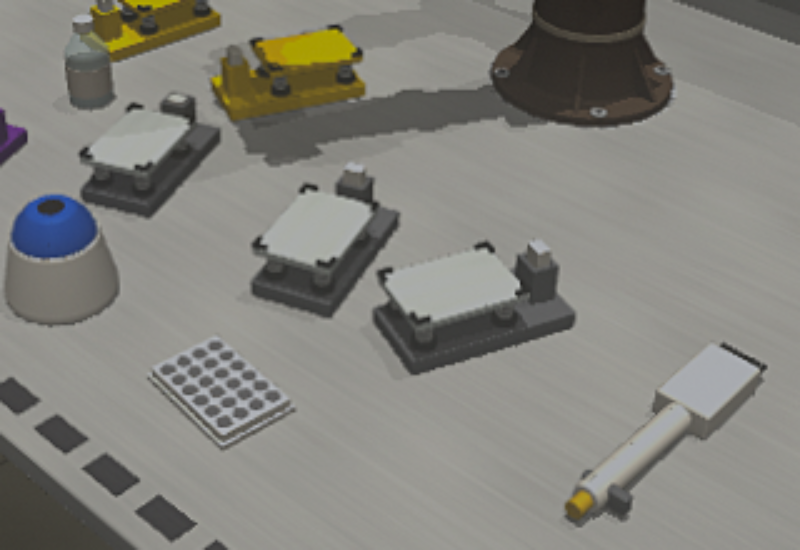

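View pics/d5.png

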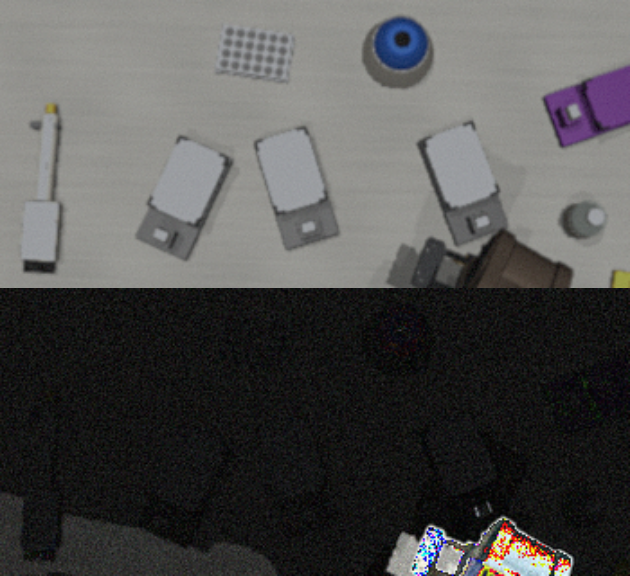

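View pics/w5.png

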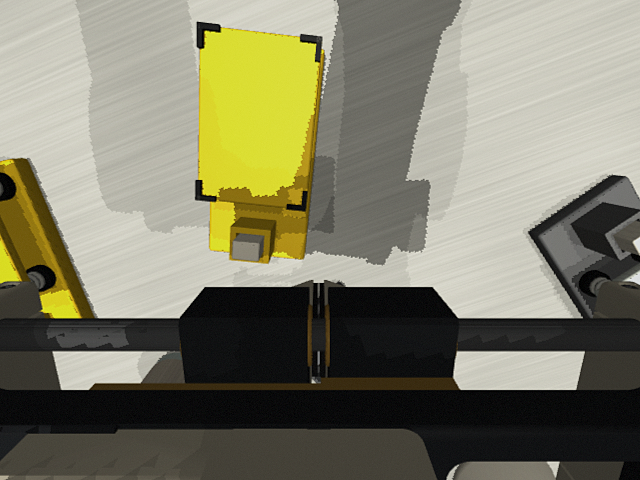

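The scene picture shows the right tag nearly flush at px (178,100), with the other two up at (355,170) and (540,247). The top-view difference shows no movement apart from that tag and the arm. The tool is clear, with its tip at z = 0.193. Handing in.

```bash
python3 -c "
from bench import *
print(job_done())"
```

```text
the job is handed in; nothing more can be done
None
```

I pressed the three platforms in order from left to right. The right-hand nest is the soft one, so I pushed its tag fully down, left the other two tags up and handed the job in. `job_done()` gives no verdict.

| Nest | Depth pressed | Push | Stiffness while pressing |
|---|---|---|---|
| Left | about 8–9 mm | about 7.5 N | about 0.7 N/mm |
| Middle | about 9 mm | about 8 N | about 0.8–0.9 N/mm |
| Right | about 12 mm | about 3.5 N | about 0.22 N/mm |

- **Tag:** the right tag stopped at 65 mm above the bench, and the force rose to 19 N with no more travel, so it is on its stop.
- **Last pictures:** the other two tags are up and all platforms have sprung back. The nests, pipette, plate, mixer and bottle show no shift.
- **Robot:** the gripper was clear of everything and the clock read about 11 s.
- **Disagreement:** the tool drifted about 4 mm sideways while pressing the middle platform, but that nest did not move.

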